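# Tip a calibration slide out of its rest and load it in the reader

### The arm

A 6-joint arm with a two-finger parallel gripper is mounted at the origin on the work surface. World frame = base frame: x ahead of the robot, y to its left, z up, the work surface at z = 0. Lengths are in mm, angles in rad, forces in N, time in s.
With the tool pointing down it reaches from about 350 to 875 mm from the base axis. Payload 4.2 kg.
Tool frame: the origin (TCP) lies on the centre line of the jaws, within the pads' length; the fingertips stand 25 mm ahead of it and the grasp point (between the pads) lies 6 mm ahead of it; z points along the fingers, y is the direction in which the jaws open and shut (so a half turn about z gives the same grasp; the last joint's range is limited). The gripper opens to 85 mm and grips with 20 to 120 N. Pads are 22 mm wide; open, the fingers measure 114 mm over their backs; the gripper's body (76 mm by 85 mm) begins 54 mm behind the grasp point. The pads swing forward as they close: fully open they stand 13 mm farther back than shut.
Start: joints at [1.447, 0.385, 0.008, 0, -1.194, -0.259], TCP at [233.416, 579.755, 256.312] pointing down, gripper open.
Joint ranges: [-3.14, 3.14], [-1.21, 2.06], [-1.07, 1.41], [-3.16, 2.05], [-2.99, -0.16], [-3.1, 3.1]. Speed limits (rad/s): [2.79, 2.79, 3.14, 3.14, 3.14, 3.14].

### API

Orientations are given as a unit quaternion [x, y, z, w].
In Python, from bench import arm gives the robot as it stands.
- The arm moves only by the tool drive_tool, never from a script. Its argument "plan" is a list of rows, each a list of 2 entries, a list of its own where there are three numbers: the shift along the tool's x, y, z in m, then the turn about the tool's z in degrees. A call has 1 to 12 rows; each row shifts and turns the commanded pose from where the row before left it, along the tool's axes as they then stand; what a row does not reach is not made up. A row lasts 1/8 s, in which the tool goes at most 62.5 mm and 10.7 degrees, less where a joint would pass 70% of its speed; a pose out of reach is approached as far as the arm can. A call with a gripper value outside its range is refused whole. "fingers" is the closure, from -1 (fully open) to 1 (shut), so that 0 is half open, set as the call begins (left out, the last holds). The fingers move at their own pace and stop on an object; the grip force is fixed at half the most. Time passes only in rows, so rows that do not move let the fingers close. It gives the time, the measured TCP pose, the force and the opening at its end, in the units of the state.
- arm.read_state(): the state, without advancing time (a new reading comes with each control period).
- arm.get_image(name): name is "side" or "top"; returns a dict with "image" (400x640x3 uint8, red, green, blue), "K" (3x3 intrinsics, pixels), "R" (3x3) and "t" (3): a world point X has camera coordinates R X + t. Camera axes: x right, y down, z forward; pixel columns grow to the right and rows downward; lengths in mm; the calibration is good to about 2 mm. A picture is of the moment at which its call begins. There is no depth.
- arm.job_done(): hands the job in, once; it reports no verdict.
The state is a dict: "clock": time; "joints": joint angles; "joint_vel": joint speeds; "joint_efforts": joint torques, N m; "position": TCP position; "ee_rot": TCP orientation; "contact_force": force on the tool from outside, world axes, zero at the start; "wrist_torque": the same for the moment, N m; "gripper_width": finger opening in mm.
Only numpy, scipy, OpenCV 4.12 (cv2) and the standard library are available. Lean on these libraries where they do the work, as an engineer would, in place of code of your own. Each camera call takes 0.05 s, during which the arm holds its last target.

### The job

Press down the end of the steel calibration slide that reaches over the ramp of the white rest, so that it tips and stays tipped up on the ramp by itself, then pick it up by its raised end. Lay it flat in the nest on the reader's open tray, between the low lips, without dropping it, let go, and push the tray fully in. Leave the bottle, beaker and box alone.

Things in the scene. Friction and masses are not known exactly. Their poses are not given: they have to be found in the camera images.
- slide: Dark steel slide, 76 x 26 x 3 mm, about 45 g, two light round marks on top. Origin: centre of its underside; x along its length, z out of its top. At the start it lies level and flush in the rest's channel, its x along the rest's x, origin 3.5 mm on the bed side (-x) of the ridge, its +x end 34 mm out over the ramp. A light press (under 2 N) near that end tips it.
- rest: Fixed white block, 95 x 70 mm, 39 mm high. Origin on the bench under the ridge; x towards the ramp, roughly away from the robot. -x side: level bed, floor 36 mm up, 43 mm long, cheeks 3 mm high beside a 28.5 mm channel. +x side: 35 degree ramp, 47 mm along the slope, in a well 50 mm wide between cheeks 39 mm high, open to closed fingers from above; foot stop 20 mm high at x = 38.5 to 46 mm.
- ridge (a point): Middle of the ridge between bed and ramp of the rest, 36 mm above the bench; axes as the rest. The rest is slippery: a tipped slide slides some 12 mm down the ramp to the foot stop and stays there, tipped 35 degrees, about 29 mm of its -x end standing clear over the bed, free to be gripped across its 26 mm width.
- reader: Fixed low cream and blue bench-top slide reader, 280 mm (its x) by 300 mm (its y), 130 mm high, but only 85 mm high over the 120 mm next to its -y face. Origin: centre of its underside on the bench. Its tray comes out of its -y face; the opening there reaches 76 mm high.
- tray (a joint): How far the reader's tray is out, in m: 0 fully in, 0.13 fully out; it moves along the reader's -y to open and stays where it is left (about 2 N to push). It starts 0.12 to 0.13 out.
- nest (a point): Centre of the nest's floor on the tray, 37 mm above the bench; axes as the reader. The slide's underside goes here, its length along x, either way round. White pedestal 22 mm above the tray floor, lips 2.5 mm high round 82 x 32 mm. Where x < -5 mm it is 16 mm wide without side lips (room for fingers); the +x part is 38 mm wide, lips both sides. The tray's front panel is 50 mm to -y.
- tray_front (a point): Point on the middle of the outer face of the tray's front panel (160 mm wide, from 12 to 62 mm above the bench), 40 mm above the bench and 62 mm to -y of the nest centre; push it along the reader's +y.
- reagent_bottle: Loose brown bottle, 52 mm across, 110 mm high, origin under its centre: leave alone.
- beaker: Loose glass beaker, 64 mm across, 75 mm high, origin under its centre: leave alone.
- tip_box: Loose grey closed box, 120 x 80 x 60 mm, origin under its centre: leave alone.
There are look-alikes about, which are no part of the job. Of the things shaped like the slide, the steel one is meant.

How it is judged (in metres and radians):
On the way, in this order (a step that is already met when the one before it is completed fails the run):
1. the slide stays tipped up on the ramp of the rest by itself, with no finger on it (angle between slide's own z axis and vertical between 0.45 and 0.8 rad and contact force between slide and the fingers below 0.05 N and linear speed of slide below 0.03 m/s and distance between slide and ridge below 0.025 m), for 0.2 s.
2. the slide lies flat in the nest of the open tray, let go (x of slide in the frame of nest between -0.006 and 0.006 m and y of slide in the frame of nest between -0.006 and 0.006 m and z of slide in the frame of nest between -0.0025 and 0.0025 m and angle between the z axis of slide and the z axis of nest, either way round below 0.06 rad and angle between the x axis of slide and the x axis of nest, either way round below 0.2 rad and contact force between slide and the fingers below 0.05 N and linear speed of slide below 0.03 m/s and value of joint tray above 0.06 m), for 0.2 s.
At the end, for the whole second after the job is handed in: The slide lies flat in the nest (centre within 6 mm of the nest's centre along and across, underside within 2.5 mm of its floor, tilt under 0.06 rad, length within 0.2 rad of the nest's x), released and at rest, and the tray is in to within 5 mm (x of slide in the frame of nest between -0.006 and 0.006 m and y of slide in the frame of nest between -0.006 and 0.006 m and z of slide in the frame of nest between -0.0025 and 0.0025 m and angle between the z axis of slide and the z axis of nest, either way round below 0.06 rad and angle between the x axis of slide and the x axis of nest, either way round below 0.2 rad and value of joint tray below 0.005 m and linear speed of slide below 0.02 m/s and contact force between slide and the fingers below 0.05 N); the robot touches nothing.
It fails at once if the slide is dropped (falls freely faster than 0.7 m/s) (linear speed of slide above 0.7 m/s and contact force between slide and the fingers below 0.05 N).
It fails at once if the reagent bottle is moved more than 30 mm or tipped over (distance of reagent_bottle from where it was at the start of the episode above 0.03 m or angle between reagent_bottle's own z axis and vertical above 0.5 rad).
It fails at once if the beaker is moved more than 30 mm or tipped over (distance of beaker from where it was at the start of the episode above 0.03 m or angle between beaker's own z axis and vertical above 0.5 rad).
It fails at once if the tip box is moved more than 30 mm or tipped over (distance of tip_box from where it was at the start of the episode above 0.03 m or angle between tip_box's own z axis and vertical above 0.5 rad).
It also fails if it takes over 67 s, if anything falls off the work surface, if the arm or the gripper's body presses on something with over 40 N, if the wrist force passes 120 N, or if a joint passes its speed limit or range.

## Working session

There is one attempt and no reset: what is moved stays moved. The work goes in short steps, Python scripts to look and compute and a tool call to move; the robot and the scene stay as the last step left them, time stands still between calls to the robot, and variables do not carry over. Pictures are saved under pics/ and viewed, and the job is handed in when it is done.

Besides the shell and the picture viewer there is one more tool, called after "Emit:" as name(argument=value, ...), one argument or row to a line, values as JSON. drive_tool: Moves the arm, as the interface text tells. Its arguments: {"type":"object","properties":{"plan":{"type":"array"},"fingers":{"type":"number"}},"required":["plan"]}

```bash
ls; mkdir -p pics
python3 - <<'E'
from bench import arm
import cv2
s=arm.read_state(); print(s)
for n in ("side","top"):
    d=arm.get_image(n); cv2.imwrite(f"pics/{n}0.png",d["image"][:,:,::-1]); print(n,d["K"],d["R"],d["t"])
E
```

```text
pics
{'clock': 0.0, 'joints': array([ 1.44659399e+00,  3.85520789e-01,  6.63364996e-03, -4.96334869e-04,
       -1.19398338e+00, -2.58615492e-01]), 'joint_vel': array([-7.81462661e-05, -1.02140275e-03, -4.67373520e-05,  1.84345102e-04,
        1.98973927e-04, -2.73850318e-03]), 'joint_efforts': array([ 6.44600959e-05, -3.92290163e+01,  1.88402635e+01,  4.18618172e+00,
       -4.55620393e-03, -1.00152803e-06]), 'position': array([233.23438042, 579.28414833, 255.24656549]), 'ee_rot': array([ 9.81719199e-01, -1.90332040e-01, -1.60493698e-04,  1.05024584e-03]), 'contact_force': array([ 0.02393896, -0.02588515,  0.46384701]), 'wrist_torque': array([ 0.00056014, -0.02845104,  0.04113068]), 'gripper_width': 85.28291986921833}
side [[444.92203369   0.         319.7883594 ]
 [  0.         444.92203369 201.37810436]
 [  0.           0.           1.        ]] [[ 0.69775737 -0.71632888 -0.00275549]
 [-0.5271428  -0.51086395 -0.67907179]
 [ 0.48503106  0.47527988 -0.73406669]] [-395.45608873  367.60879275  886.42497357]
top [[373.3456084    0.         321.40166958]
 [  0.         373.3456084  201.55096589]
 [  0.           0.           1.        ]] [[ 0.01340419 -0.99961165  0.02443126]
 [-0.99319078 -0.01613797 -0.11537612]
 [ 0.11572558 -0.02271838 -0.99302138]] [ -14.10356519  616.27761147 1217.55052606]
```

View pics/side0.png

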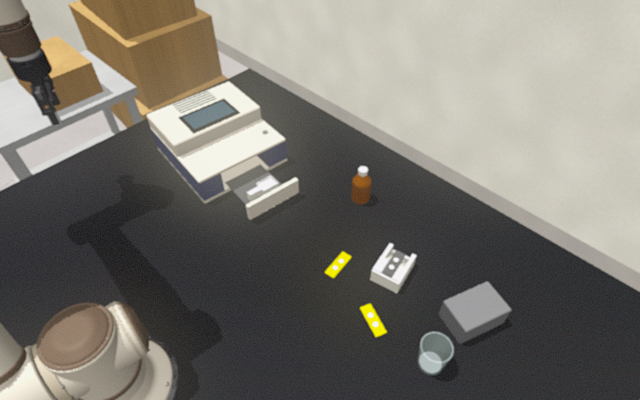

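View pics/top0.png

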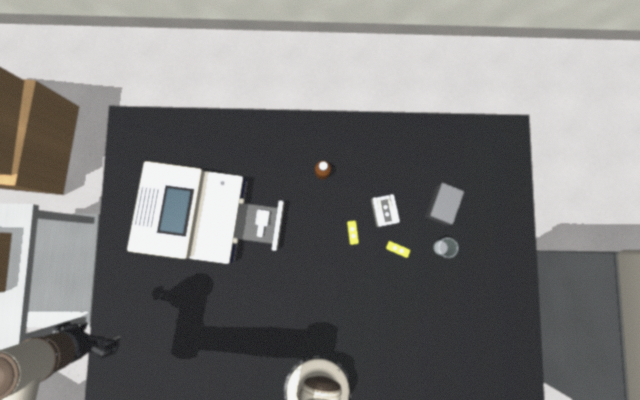

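Candidates for the slide, as top/side pixels:
- Dark grey piece in the white rest: (386,210)/(393,265).
- Yellow piece: (352,232)/(338,265).
- Yellow piece: (398,249)/(372,320).

The description says dark steel and lying in the rest, so I choose the one in the rest. I'll check it in a close crop.

Run:
```python
import cv2,numpy as np
s=cv2.imread("pics/side0.png");t=cv2.imread("pics/top0.png")
def c(i,x,y,w,h,f): return cv2.resize(i[y:y+h,x:x+w],(w*f,h*f),interpolation=cv2.INTER_CUBIC)
a=c(t,365,185,40,50,10);b=c(s,365,235,60,62,8)
cv2.imwrite("pics/c1.png",a);cv2.imwrite("pics/c2.png",b)
cv2.imwrite("pics/c3.png",c(t,225,165,70,100,6));cv2.imwrite("pics/c4.png",c(s,190,120,120,100,6))
```

```text
(no output)
```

View pics/c1.png

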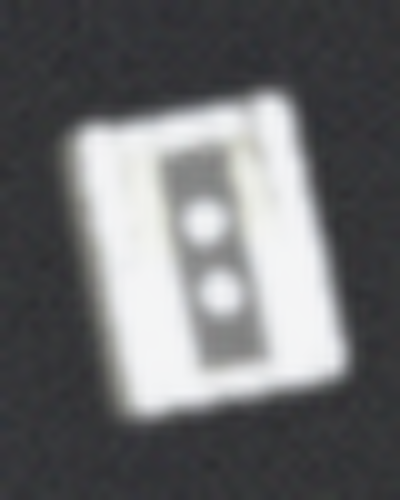

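View pics/c2.png

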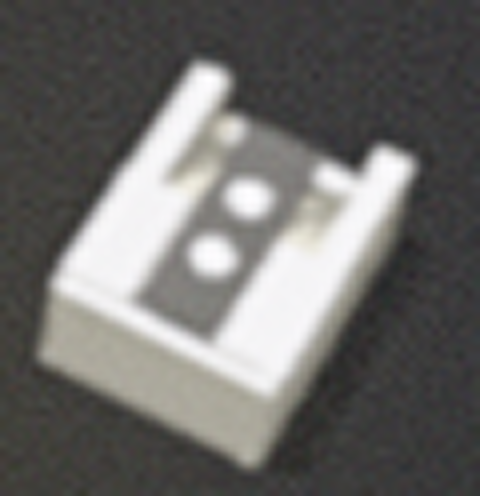

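View pics/c3.png

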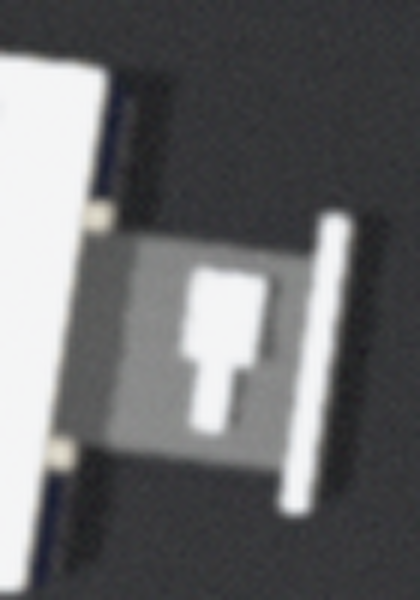

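View pics/c4.png

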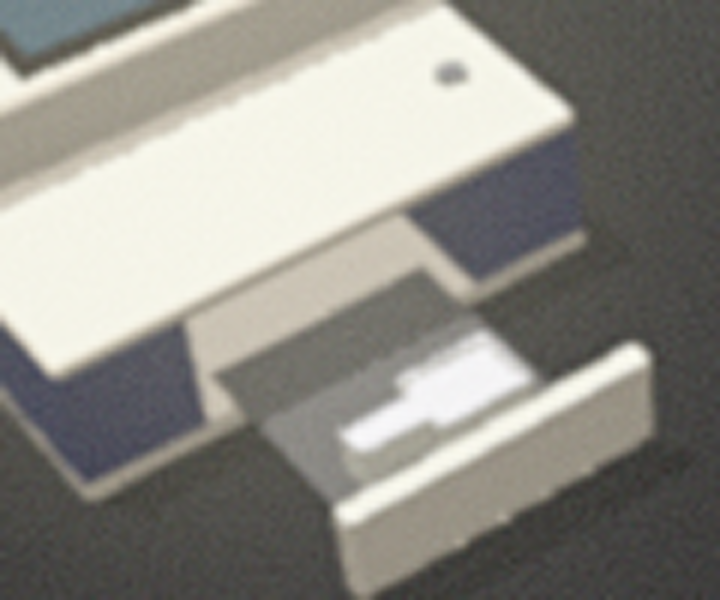

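The crops show the dark steel slide with two light marks in the rest at top (386,210). The tray's white nest is at top (262,222), with its wide end away from the robot, and the front panel at top (279,226). Next I measure.

```bash
cat > h.py <<'E'
import numpy as np,cv2
from bench import arm
def grab(n,name=None):
    d=arm.get_image(n); 
    if name: cv2.imwrite(f"pics/{name}.png",d["image"][:,:,::-1])
    return d
def cast(d,uv,z):
    uv=np.atleast_2d(uv).astype(float); p=np.c_[uv,np.ones(len(uv))]@np.linalg.inv(d["K"]).T
    r=p@d["R"]; c=-d["R"].T@d["t"]; return c+r*((z-c[2])/r[:,2:3])
def proj(d,X):
    p=(np.atleast_2d(X)@d["R"].T+d["t"])@d["K"].T; return p[:,:2]/p[:,2:]
def blob(m,seed):
    n,l,st,c=cv2.connectedComponentsWithStats(m.astype(np.uint8),connectivity=4); k=l[seed[1],seed[0]]; return l==k, c[k], st[k]
E
python3 - <<'E'
from h import *
D={n:grab(n) for n in("top","side")}
def rect(d,m,z):
    c,_=cv2.findContours(m.astype(np.uint8),cv2.RETR_EXTERNAL,cv2.CHAIN_APPROX_NONE)
    c=max(c,key=len)[:,0]; w=cast(d,c,z)[:,:2].astype(np.float32)
    (cx,cy),(a,b),an=cv2.minAreaRect(w)
    box=cv2.boxPoints(((cx,cy),(a,b),an)); return (round(cx,1),round(cy,1)),(round(a,1),round(b,1)),round(an,1)
for n,boxs,sb in(("top",(365,185,405,230),(386,210)),("side",(365,235,425,297),(393,265))):
    d=D[n];g=cv2.cvtColor(d["image"],cv2.COLOR_RGB2GRAY).astype(float)
    x0,y0,x1,y1=boxs; sub=np.zeros_like(g,bool); sub[y0:y1,x0:x1]=1
    w=(g>110)&sub if n=="top" else (g>100)&sub
    # rest: fill
    cs,_=cv2.findContours(w.astype(np.uint8),cv2.RETR_EXTERNAL,cv2.CHAIN_APPROX_NONE)
    big=max(cs,key=cv2.contourArea); R=np.zeros(g.shape,np.uint8); cv2.drawContours(R,[big],-1,1,-1)
    print(n,"rest",rect(d,R>0,39))
    mid=(R>0)&(g<150); mb,c,st=blob(mid,(int(boxs[0]+20),int(boxs[1]+18)))
    nb,l,st,c=cv2.connectedComponentsWithStats(mid.astype(np.uint8),connectivity=4)
    for k in range(1,nb):
        if st[k,4]>60: print(" dark",st[k],c[k],rect(d,l==k,39))
    # marks: bright blobs within dark hull
    k=max(range(1,nb),key=lambda k:st[k,4] if abs(c[k][0]-sb[0])<12 and abs(c[k][1]-sb[1])<12 else 0)
    cc,_=cv2.findContours((l==k).astype(np.uint8),cv2.RETR_CCOMP,cv2.CHAIN_APPROX_NONE)
    H=np.zeros(g.shape,np.uint8); cv2.fillPoly(H,[cv2.convexHull(np.vstack(cc))],1)
    H=cv2.erode(H,np.ones((3,3)))
    mk=(H>0)&(g>150); nb,l,st,c=cv2.connectedComponentsWithStats(mk.astype(np.uint8))
    for k in range(1,nb):
        if st[k,4]>4:
            ys,xs=np.nonzero(l==k); ww=g[ys,xs]-140; q=[(xs*ww).sum()/ww.sum(),(ys*ww).sum()/ww.sum()]
            print(" mark",st[k,4],np.round(q,2),cast(d,q,39).round(1))
d=D["top"];g=cv2.cvtColor(d["image"],cv2.COLOR_RGB2GRAY)
m=(g>170); m[:,:250]&=True; b,c,st=blob(m,(262,218)); print("nest",st,c,rect(d,b,39))
b2,c2,st2=blob(m,(279,226)); print("panel",st2,c2,rect(d,b2,62))
ys,xs=np.nonzero(b)
for y in range(205,242): 
    r=np.nonzero(b[y])[0]
    if len(r): print(y,r.min(),r.max(),end="; ")
print(cast(d,[[243,176],[232,263]],85))
np.set_printoptions(linewidth=200)
print(g[208:240,252:274])
E
```

```text
top rest ((591.2, -219.5), (100.6, 81.4), 11.3)
side rest ((578.7, -223.7), (122.7, 79.2), 12.0)
 dark [383 250  23  27 204] [393.67647059 263.25      ] ((588.0, -221.0), (76.4, 25.7), 13.3)
 mark 33 [395.65 259.3 ] [[ 599.4 -217.2   39. ]]
 mark 34 [391.1  266.53] [[ 575.8 -222.1   39. ]]
nest [255 209  14  29 281] [260.99644128 221.2633452 ] ((540.6, 195.5), (42.5, 91.5), 82.5)
panel [272 201  11  50 248] [276.83467742 225.31854839] ((533.5, 139.6), (16.6, 160.6), 83.4)
209 258 259; 210 257 265; 211 257 268; 212 256 268; 213 256 268; 214 256 268; 215 256 268; 216 256 268; 217 256 268; 218 255 268; 219 255 267; 220 255 267; 221 255 267; 222 255 267; 223 255 267; 224 255 267; 225 257 266; 226 257 264; 227 257 263; 228 257 263; 229 257 263; 230 257 263; 231 257 262; 232 257 262; 233 256 262; 234 256 262; 235 256 262; 236 257 262; 237 259 261; [[689.74188099 250.83882877  85.        ]
 [411.52225891 274.84833125  85.        ]]
[[131 133 132 132 133 138 138 141 137 135 133 132 132 132 134 131 132 131 128 129 126 121]
 [132 134 135 137 140 158 173 175 165 150 146 145 144 138 134 133 135 
[... 2051 characters left out ...]
0 244 244 241 220 157 120 126 134 137 135 137 136 136 138 155]
 [139 139 140 143 173 218 241 244 244 239 210 148 118 130 135 137 137 137 137 137 141 165]
 [140 138 139 147 178 223 241 244 243 236 200 136 113 130 134 138 133 135 136 136 146 179]
 [142 139 143 148 179 217 235 240 241 232 187 131 117 129 137 136 137 134 134 136 145 188]
 [140 137 140 143 160 186 208 219 225 213 171 136 131 132 134 137 135 135 134 138 148 189]
 [139 137 139 138 143 153 164 172 181 171 149 138 137 136 135 136 135 137 136 137 153 199]
 [138 138 140 137 138 138 142 144 144 147 140 142 136 136 135 135 137 135 133 137 152 204]
 [134 136 136 136 137 137 137 140 138 138 138 136 135 138 135 136 135 134 136 140 157 208]]
```

```bash
python3 - <<'E'
from h import *
D={n:grab(n) for n in("top","side")}
np.set_printoptions(linewidth=220)
d=D["top"];g=cv2.cvtColor(d["image"],cv2.COLOR_RGB2GRAY).astype(np.float32)
print(g[196:224,378:394].astype(int))
def edge(d,g,X0,X1,z,nrm,half=9,n=30):
    "subpixel edge along the line X0-X1 (world xy at z): strongest gradient along nrm; line fit"
    X0,X1,nrm=map(np.array,(X0,X1,nrm)); out=[]
    s=np.arange(-half,half+.01,.25)
    for t in np.linspace(.1,.9,n):
        P=X0+(X1-X0)*t; W=np.c_[P+s[:,None]*nrm,np.full(len(s),z)]
        uv=proj(d,W).astype(np.float32)
        v=cv2.remap(g,uv[:,0].copy(),uv[:,1].copy(),cv2.INTER_LINEAR).ravel()
        gr=np.abs(np.gradient(cv2.GaussianBlur(v[None],(0,0),4).ravel())); gr=np.clip(gr-gr.max()*.5,0,None); k=gr.argmax()
        w=gr[max(0,k-8):k+9]; out.append(P+nrm*(s[max(0,k-8):k+9]@w/w.sum()))
    vx,vy,x,y=cv2.fitLine(np.array(out,np.float32),cv2.DIST_HUBER,0,.01,.01).ravel()
    return np.degrees(np.arctan(vy/vx)).round(2),(round(float(x),1),round(float(y),1))
a=np.radians(-6);u=np.array([np.cos(a),np.sin(a)]);v=np.array([-u[1],u[0]])
for n in D:
    d=D[n];g=cv2.cvtColor(d["image"],cv2.COLOR_RGB2GRAY).astype(np.float32)
    print(n,"lid front",edge(d,g,[412,275],[690,251],85,v))
    pc=np.array([533.5,139.6])
    print(" panel outer",edge(d,g,pc-6*v-75*u,pc-6*v+75*u,62,v,6)," inner",edge(d,g,pc+6*v-75*u,pc+6*v+75*u,62,v,6))
    c=np.array([540.6,195.5])
    for nm,o,dr,nr in(("wide+y",(0,19),(1,0),v),("wide-y",(0,-19),(1,0),v),("nar+y",(0,8),(-1,0),v),("nar-y",(0,-8),(-1,0),v)):
        lo,hi=(0,42) if dr[0]>0 else(-40,-8)
        try: print(" ",nm,edge(d,g,c+u*lo+v*o[1],c+u*hi+v*o[1],39.5 if o[1]*o[1]>100 else 37,v,7))
        except Exception as e: print(nm,e)
    for nm,o,w in(("+x end",45,15),("-x end",-45,6)):
        P0=c+u*o-w*v;P1=c+u*o+w*v; print(" ",nm,edge(d,g,P0,P1,39.5,u,9))
E
cat >> h.py <<'E'
E
```

```text
[[101 115 126 143 167 181 189 202 217 226 223 207 214 237 238 212]
 [180 188 199 219 229 235 232 232 235 238 233 220 219 237 241 226]
 [232 233 233 236 238 237 232 226 223 227 224 214 213 234 241 231]
 [240 236 231 226 222 211 200 187 183 190 205 206 204 224 239 234]
 [236 234 216 190 175 161 155 148 145 166 201 218 209 219 238 237]
 [235 234 210 166 144 136 134 134 135 159 205 228 222 223 238 241]
 [236 235 212 161 136 131 133 131 134 154 202 230 232 228 237 242]
 [236 238 219 170 141 133 134 132 136 146 189 227 234 228 235 241]
 [238 240 228 183 143 141 152 155 149 145 177 219 233 229 229 239]
 [240 240 234 195 154 163 193 207 194 168 171 214 235 235 231 240]
 [240 240 235 208 165 188 228 236 226 198 176 211 235 239 237 241]
 [238 239 237 210 170 191 232 240 230 194 171 208 236 241 240 242]
 [236 240 239 218 171 178 214 226 213 169 156 199 235 242 242 242]
 [239 241 240 226 178 155 170 180 164 146 145 184 230 242 243 244]
 [241 242 241 231 191 149 142 142 139 135 142 169 221 241 244 244]
 [240 243 242 236 205 155 140 145 153 153 143 157 210 239 244 245]
 [243 244 244 239 214 162 14
[... 895 characters left out ...]
-7.0), (538.8, 146.2))
  wide+y (np.float32(-3.12), (564.1, 212.9))
  wide-y (np.float32(-6.59), (559.1, 171.3))
  nar+y (np.float32(-7.22), (520.3, 207.2))
  nar-y (np.float32(-7.81), (515.6, 187.6))
  +x end (np.float32(81.59), (585.3, 192.0))
  -x end (np.float32(84.8), (496.4, 199.9))
side lid front (np.float32(-7.25), (557.1, 266.5))
 panel outer (np.float32(-6.82), (532.7, 132.2))  inner (np.float32(-6.18), (523.5, 147.2))
  wide+y (np.float32(-5.67), (564.3, 213.3))
  wide-y (np.float32(-6.76), (559.3, 172.4))
  nar+y (np.float32(-5.71), (517.6, 207.7))
  nar-y (np.float32(-7.67), (515.8, 189.0))
  +x end (np.float32(82.88), (584.2, 190.9))
  -x end (np.float32(84.16), (493.9, 199.9))
```

Run:
```python
from h import *
d=grab("top");g=cv2.cvtColor(d["image"],cv2.COLOR_RGB2GRAY).astype(float)
for (r0,r1,c0,c1) in((203,210,382,389),(210,218,383,390)):
    s=np.clip(g[r0:r1,c0:c1]-155,0,None); ys,xs=np.mgrid[r0:r1,c0:c1]; q=[(xs*s).sum()/s.sum(),(ys*s).sum()/s.sum()]
    print(q,cast(d,q,39))
m=(g<165); b,c,st=blob(m[:, :],(384,201)); b[:, :374]=0; print(c,st)
n=np.zeros(g.shape,np.uint8); n[192:226,370:402]=(m[192:226,370:402])
nb,l,st,c=cv2.connectedComponentsWithStats(n,connectivity=4); k=l[202,384]; print(st[k],c[k])
pts=np.argwhere(l==k)[:,::-1]; w=cast(d,pts,39)[:,:2].astype(np.float32); print(cv2.minAreaRect(w))
# other objects
for nm,uv,z in(("bottle cap",(323,166),110),("box",(447,202),60),("beaker",(446,247),75)): print(nm,cast(d,uv,z).round())
```

```text
[np.float64(385.11047463175123), np.float64(206.6129296235679)] [[ 602.4195699  -219.06437195   39.        ]]
[np.float64(385.9553706505295), np.float64(214.09379727685325)] [[ 577.2701859  -221.74658068   39.        ]]
[384.15625 202.28125] [381 200   7   6  32]
[381 200   7   6  32] [384.15625 202.28125]
((617.2838134765625, -216.05601501464844), (16.32505989074707, 20.55664825439453), 14.898118019104004)
bottle cap [[722.  -7. 110.]]
box [[ 619. -421.   60.]]
beaker [[ 471. -409.   75.]]
```

Slide centre is about (588.7,-220.2) with yaw about 12.4°, and the ridge about (592.1,-219.4). The nest is about (540,195) with yaw about -6.6°. First move: shut the fingers, turn, and transit.

Emit:
drive_tool(
  plan=[
    [[0,0,0],-8.6],
    [[0,0,0],-8.6],
    [[0,0,0],-8.6],
    [[0,0,0],-8.6],
    [[0.0115,0.0476,0],0],
    [[0.0115,0.0476,0],0],
    [[0.0115,0.0476,0],0],
    [[0.0115,0.0476,0],0],
    [[0.0115,0.0476,0],0],
    [[0.0115,0.0476,0],0],
    [[0.0115,0.0476,0],0],
    [[0.0115,0.0476,0],0],
  ],
  fingers=1,
)

```text
clock: 1.85
position: [405.9, 226.3, 256.6]
ee_rot: [0.994, 0.109, 0.0, -0.0]
contact_force: [-0.1, 0.6, -0.6]
gripper_width: 0.1
```

Emit:
drive_tool(
  plan=[
    [[0.0115,0.0476,0],0],
    [[0.0115,0.0476,0],0],
    [[0.0115,0.0476,0],0],
    [[0.0115,0.0476,0],0],
    [[0.0115,0.0476,0],0],
    [[0.0115,0.0476,0],0],
    [[0.0115,0.0476,0],0],
    [[0.0115,0.0476,0],0],
    [[0.0115,0.0476,0.03],0],
    [[0.0115,0.0476,0.04],0],
    [[0,0,0.05],0],
    [[0,0,0.03],0],
  ],
)

```text
clock: 3.35
position: [618.9, -212.3, 103.4]
ee_rot: [0.994, 0.108, -0.002, -0.001]
contact_force: [-0.0, 0.3, 0.2]
gripper_width: -0.1
```

Run:
```python
from h import *
s=arm.read_state(); print(s["clock"],s["position"],s["ee_rot"],s["contact_force"],s["joints"])
c=[]
for n,(x,y,w,h) in(("side",(350,180,100,120)),("top",(345,155,100,100))):
    d=grab(n); i=d["image"][y:y+h,x:x+w,::-1]; c.append(cv2.resize(i,None,fx=4,fy=4*100/h,interpolation=cv2.INTER_CUBIC))
    p=s["position"]; print(n,proj(d,[p+[0,0,-25],[592.1,-219.4,36]]))
cv2.imwrite("pics/p1.png",np.hstack(c))
```

```text
3.35 [ 618.88278365 -212.33735088  103.36483051] [ 9.94189951e-01  1.07617764e-01 -2.07167699e-03 -6.82584283e-04] [-0.00968996  0.26685382  0.1850265 ] [-8.40215510e-02  5.68354616e-01 -9.74452433e-02 -6.97123760e-04
 -9.09324229e-01  1.87090098e+00]
side [[401.2560542  243.19321177]
 [394.33931021 262.43735627]]
top [[385.3650928  200.32125482]
 [385.05634809 209.75853879]]
```

View pics/p1.png

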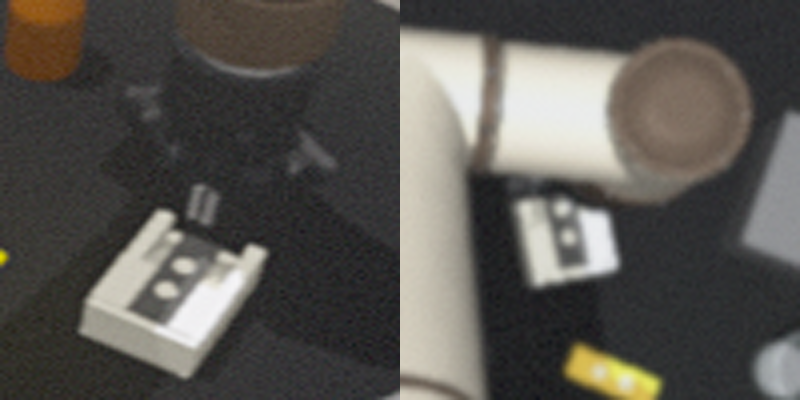

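Emit:
drive_tool(
  plan=[
    [[0,0,0.016],0],
    [[0,0,0.016],0],
    [[0,0,0],0],
    [[0,0,0],0],
  ],
)

```text
clock: 3.95
position: [620.7, -211.6, 75.5]
ee_rot: [0.994, 0.109, 0.001, 0.0]
contact_force: [0.0, 0.3, 1.2]
gripper_width: 0.4
```

Emit:
drive_tool(
  plan=[
    [[0,0,0.004],0],
    [[0,0,0.004],0],
    [[0,0,0.003],0],
    [[0,0,0.003],0],
    [[0,0,0.003],0],
    [[0,0,0.003],0],
    [[0,0,0.003],0],
    [[0,0,0.002],0],
    [[0,0,0],0],
  ],
)

```text
clock: 5.08
position: [620.6, -211.7, 50.1]
ee_rot: [0.994, 0.109, 0.0, 0.0]
contact_force: [-1.2, 0.2, 0.3]
gripper_width: 0.2
```

```bash
cat > look.py <<'E'
import sys
from h import *
s=arm.read_state(); print(s["clock"],s["position"].round(1),s["contact_force"].round(2),s["gripper_width"])
nm=sys.argv[1]; boxes=eval(sys.argv[2]); c=[]
for n,(x,y,w,h) in boxes:
    d=grab(n); i=d["image"][y:y+h,x:x+w,::-1]; c.append(cv2.resize(i,(400,400),interpolation=cv2.INTER_CUBIC))
cv2.imwrite(f"pics/{nm}.png",np.hstack(c))
E
python3 look.py p2 '[("side",(350,210,80,80)),("top",(350,175,70,70))]'
```

```text
5.075 [ 620.6 -211.7   50.1] [-1.23  0.24  0.27] 0.16643165573654203
```

View pics/p2.png

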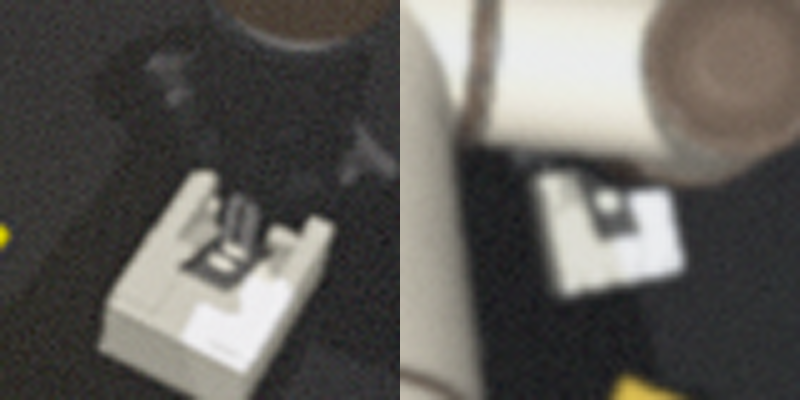

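The slide has tipped, with its raised end at about side (392,263) and the closed fingers in the well. I'll lift away.

Emit:
drive_tool(
  plan=[
    [[0,0,-0.005],0],
    [[0,0,-0.01],0],
    [[0,0,-0.03],0],
    [[0,0,-0.04],0],
    [[0,0,-0.03],0],
    [[0,0,-0.02],0],
    [[0,0,0],0],
    [[0,0,0],0],
  ],
)

```text
clock: 6.18
position: [619.6, -211.5, 183.9]
ee_rot: [0.994, 0.108, -0.001, -0.0]
contact_force: [-0.3, 0.5, -0.1]
gripper_width: 0.1
```

```bash
python3 look.py p3 '[("side",(350,210,80,80)),("top",(350,175,70,70))]'
```

```text
6.175 [ 619.6 -211.5  183.9] [-0.3   0.45 -0.11] 0.05949243056298106
```

View pics/p3.png

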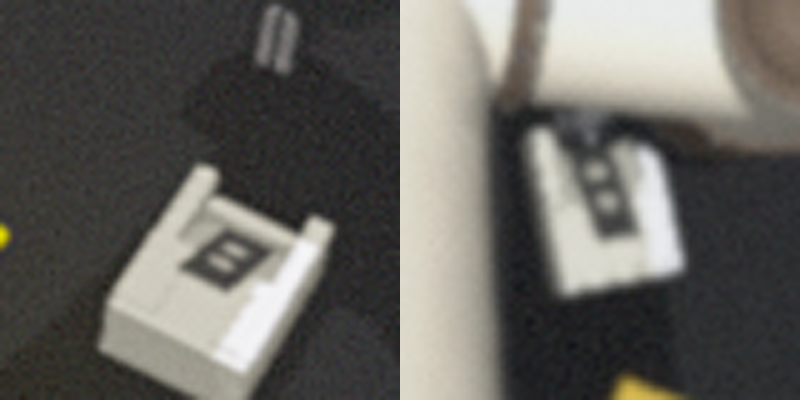

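It stays tipped, with its raised end at about side (391,266) and top (387.5,216). I'll check the end's position before gripping.

Run:
```python
from h import *
a=np.radians(12.4);r=np.array([np.cos(a),np.sin(a)]);n=np.array([-r[1],r[0]])
for nm,uv,z in(("side",[[386.2,263.4],[395,267.6]],53),("top",[[350+208/400*70,175+240/400*70],[350+237/400*70,175+236/400*70]],53)):
    w=cast(arm.get_image(nm),uv,z); print(nm,w.round(1)); m=w.mean(0)[:2]-[592.1,-219.4]; print(" mid in rest",m@r,m@n)
s=arm.read_state();p=s["position"]; 
for k in(-17,-16): 
    t=np.array([592.1,-219.4])+k*r; dd=t-p[:2]; print(k,t,"tool x",dd@r,"tool y",dd@-n)
```

```text
side [[ 566.1 -213.5   53. ]
 [ 571.  -235.1   53. ]]
 mid in rest -24.065318281241723 0.27611316952936593
top [[ 566.5 -220.4   53. ]
 [ 569.  -237.3   53. ]]
 mid in rest -25.817119913876997 -3.9912490955602
-17 [ 575.49657127 -223.05050056] tool x -45.71813003085914 tool y 1.7038806951482721
-16 [ 576.47324355 -222.83576523] tool x -44.718130030859164 tool y 1.7038806951482677
```

Emit:
drive_tool(
  plan=[
    [[-0.02,0.001,0],0],
    [[-0.0287,0,0],0],
    [[0,0,0],0],
    [[0,0,0.04],0],
    [[0,0,0.04],0],
    [[0,0,0.015],0],
    [[0,0,0],0],
    [[0,0,0],0],
  ],
  fingers=0,
)

```text
clock: 7.38
position: [574.3, -223.4, 91.3]
ee_rot: [0.994, 0.109, 0.001, 0.001]
contact_force: [0.3, -0.2, 0.1]
gripper_width: 42.6
```

```bash
python3 look.py p4 '[("side",(350,210,80,80)),("top",(350,175,70,70))]'
```

```text
7.375 [ 574.3 -223.4   91.3] [ 0.31 -0.2   0.07] 42.610265699929435
```

View pics/p4.png

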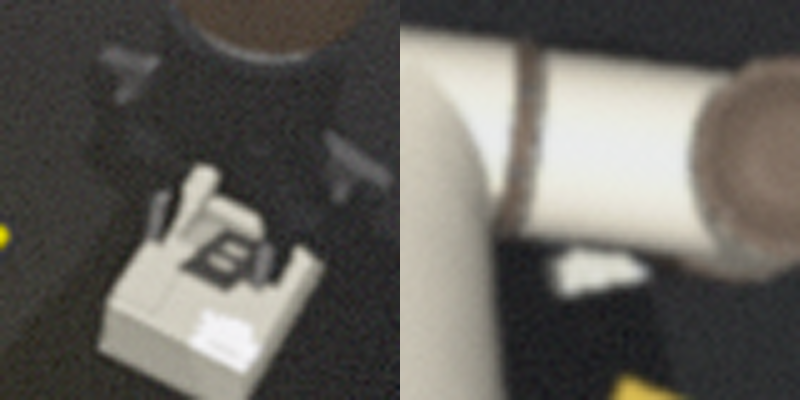

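The fingers straddle the slide's raised end, tips at about side (381,252) and (402,263). Going down.

Emit:
drive_tool(
  plan=[
    [[0,0,0.012],0],
    [[0,0,0.008],0],
    [[0,0,0.004],0],
    [[0,0,0.001],0],
    [[0,0,0],0],
    [[0,0,0],0],
  ],
)

```text
clock: 8.22
position: [573.1, -223.2, 65.0]
ee_rot: [0.994, 0.109, 0.0, 0.0]
contact_force: [-0.1, -0.5, -0.5]
gripper_width: 42.8
```

```bash
python3 look.py p5 '[("side",(350,210,80,80)),("side",(370,230,50,50))]'
```

```text
8.225 [ 573.1 -223.2   65. ] [-0.13 -0.55 -0.46] 42.7640107793253
```

View pics/p5.png

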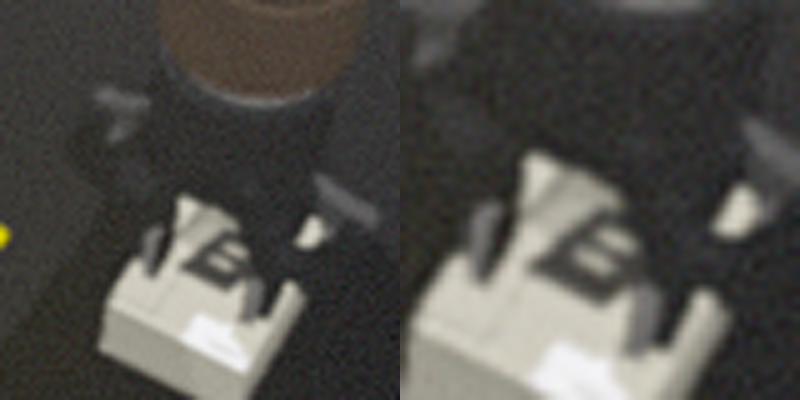

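Emit:
drive_tool(
  plan=[
    [[0,0,0],0],
    [[0,0,0],0],
    [[0,0,0],0],
    [[0,0,0],0],
    [[0,0,0],0],
    [[0,0,0],0],
  ],
  fingers=1,
)

```text
clock: 9.07
position: [573.1, -223.2, 65.1]
ee_rot: [0.994, 0.109, 0.0, 0.0]
contact_force: [-0.1, 0.0, 4.8]
gripper_width: 23.1
```

Emit:
drive_tool(
  plan=[
    [[0,0,-0.01],0],
    [[0,0,-0.02],0],
    [[0,0,-0.03],0],
    [[0,0,-0.03],0],
    [[0,0,-0.03],0],
    [[0,0,0],0],
    [[0,0,0],0],
  ],
)

```text
clock: 9.95
position: [572.2, -222.8, 183.8]
ee_rot: [0.994, 0.108, -0.001, -0.001]
contact_force: [-0.1, 0.4, -0.8]
gripper_width: 23.2
```

```bash
python3 look.py p6 '[("side",(340,160,100,100)),("top",(345,165,80,80))]'
```

```text
9.95 [ 572.2 -222.8  183.8] [-0.1   0.39 -0.77] 23.174733309497604
```

View pics/p6.png

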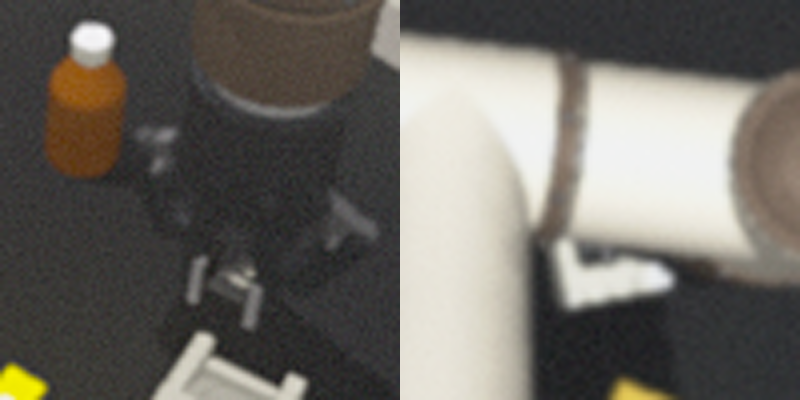

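```bash
python3 look.py p7 '[("side",(380,210,40,40)),("side",(365,195,70,70))]'; python3 -c "
from h import *
s=arm.read_state();p=s['position']
d=arm.get_image('side');print(proj(d,[p+[0,0,-6],p+[0,0,-25]]))"
```

```text
10.05 [ 572.1 -222.9  183.2] [ 0.62 -0.85 -0.35] 23.063932145687527
[[398.03080381 229.8410817 ]
 [396.89674747 235.51528362]]
```

View pics/p7.png

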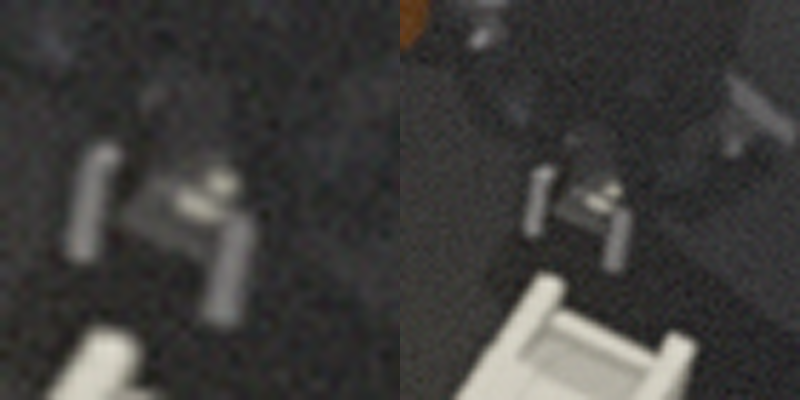

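Run:
```python
from h import *
p=np.array([572.1,-222.9,183.3]); g=np.array([573.1,-223.2,65.1]); a=np.radians(12.4); r=np.array([np.cos(a),np.sin(a)])
d=arm.get_image("side"); R=np.array([592.1,-219.4])
# pivot = pad centre on slide mid thickness
for th in(20,28,35,42):
    t0=np.radians(35); 
    # grip point in slide coords (s,0..3) : rest x=-19.4 at mid thickness
    sg=-19.4/np.cos(t0)-8.5; 
    gx=(8.5+sg)*np.cos(t0)+1.5*np.sin(t0); gz=36-(8.5+sg)*np.sin(t0)+1.5*np.cos(t0)
    T=np.radians(th); out=[]
    for s,h in((-38,3),(-12,3),(12,3)):
        x=gx+(s-sg)*np.cos(T)+(h-1.5)*np.sin(T); z=gz-(s-sg)*np.sin(T)+(h-1.5)*np.cos(T)
        W=np.r_[R+x*r,z]+(p-g); out.append(proj(d,W)[0].round(1))
    print(th,out,gx,gz,sg)
print("observed end (396.5,233.5) marks (400,230.5),(402.2,228.3)")
```

```text
20 [array([396.9, 232.8]), array([401.3, 227.8]), array([405.2, 223.3])] -18.53963534547343 50.81275430770186 -32.18302702197225
28 [array([397.1, 232.4]), array([401. , 228.9]), array([404.4, 225.7])] -18.53963534547343 50.81275430770186 -32.18302702197225
35 [array([397.2, 232.1]), array([400.6, 229.9]), array([403.6, 227.9])] -18.53963534547343 50.81275430770186 -32.18302702197225
42 [array([397.4, 231.8]), array([400.2, 230.9]), array([402.7, 230.1])] -18.53963534547343 50.81275430770186 -32.18302702197225
observed end (396.5,233.5) marks (400,230.5),(402.2,228.3)
```

The slide is held by its raised end. Its marks at side (400,230.5) and (402,228) fit a tilt of about 35–38°. I'll turn and carry it over the nest.

Emit:
drive_tool(
  plan=[
    [[0,0,0],6.4],
    [[0,0,0],6.4],
    [[0,0,0],6.3],
    [[-0.005,-0.02,0],0],
    [[-0.01,-0.04,0],0],
    [[-0.012,-0.05,0],0],
    [[-0.012,-0.05,0],0],
    [[-0.012,-0.05,0],0],
    [[-0.012,-0.05,0],0],
    [[-0.012,-0.05,0],0],
    [[-0.012,-0.05,0],0],
    [[-0.01,-0.03,0],0],
  ],
)

```text
clock: 11.75
position: [520.6, 178.3, 184.8]
ee_rot: [0.998, -0.056, 0.0, -0.0]
contact_force: [0.2, -0.2, 0.2]
gripper_width: 23.2
```

Emit:
drive_tool(
  plan=[
    [[-0.005,-0.0219,0],0],
    [[0,0,0],0],
    [[0,0,0.03],0],
    [[0,0,0.015],0],
    [[0,0,0],0],
    [[0,0,0],0],
    [[0,0,0],0],
  ],
)

```text
clock: 12.62
position: [519.7, 197.9, 140.8]
ee_rot: [0.998, -0.058, 0.001, -0.001]
contact_force: [0.7, 0.2, 0.3]
gripper_width: 23.3
```

```bash
python3 look.py p8 '[("side",(210,110,100,100)),("top",(215,170,90,90))]'
python3 - <<'E'
from h import *
s=arm.read_state();print(s["ee_rot"]);a=2*np.arctan2(s["ee_rot"][1],s["ee_rot"][0]);print(np.degrees(a))
a=np.radians(-6.6);u=np.array([np.cos(a),np.sin(a)]);v=np.array([-u[1],u[0]]);e=s["position"][:2]-[540,195];print(e@u,e@v)
E
```

```text
12.625 [519.7 197.9 140.8] [0.74 0.21 0.27] 23.322051817103905
[ 9.98324156e-01 -5.78651085e-02  5.70079694e-04 -4.28887163e-04]
-6.6345606951514045
-20.689411825325585 0.5479506284174465
```

View pics/p8.png

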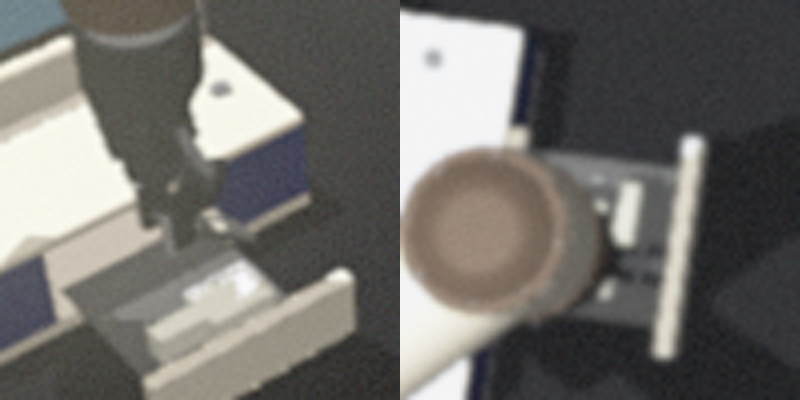

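Emit:
drive_tool(
  plan=[
    [[0,0,0.015],0],
    [[0,0,0.012],0],
    [[0,0,0.009],0],
    [[0,0,0],0],
    [[0,0,0],0],
  ],
)

```text
clock: 13.35
position: [519.4, 197.9, 103.9]
ee_rot: [0.998, -0.058, 0.0, -0.0]
contact_force: [-0.2, -0.1, -0.3]
gripper_width: 23.2
```

```bash
python3 look.py p9 '[("side",(215,130,80,80)),("side",(235,150,50,50))]'
```

```text
13.35 [519.4 197.9 103.9] [-0.24 -0.08 -0.33] 23.208372285616562
```

View pics/p9.png

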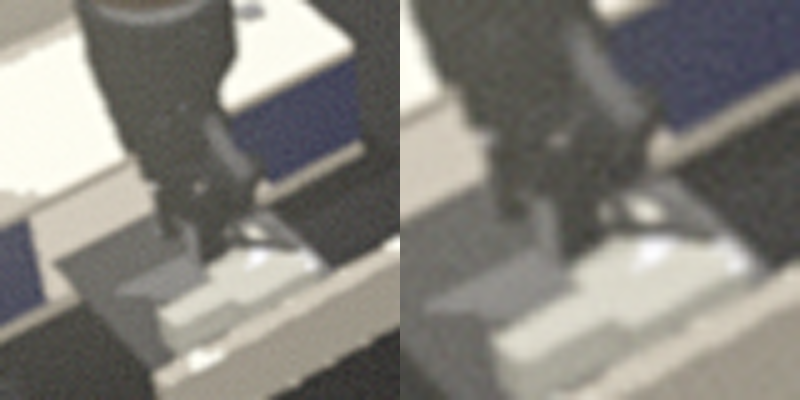

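```bash
cat > nest.py <<'E'
from h import *
a=np.radians(-6.6);u=np.array([np.cos(a),np.sin(a)]);v=np.array([-u[1],u[0]]);N=np.array([540,195.])
def nest(x,y,z): return np.r_[N+x*u+y*v,z]
def tool():
    s=arm.read_state();p=s["position"];e=p[:2]-N;return e@u,e@v,p[2]
def low(x,y,z,th,zg=14.3,L=70):
    T=np.radians(th); gx,gz=x,z-zg
    return [nest(gx+L*np.cos(T)+1.5*np.sin(T),y+k,gz-L*np.sin(T)+1.5*np.cos(T)) for k in(-13,13)]
E
python3 - <<'E'
from nest import *
d=arm.get_image("side");t=tool();print(t)
for th in(30,35,40): print(th,proj(d,low(*t,th)).round(1).tolist(),low(*t,th)[0].round(1))
E
```

```text
(np.float64(-20.775288832032867), np.float64(0.6111758389000332), np.float64(104.2124831072162))
30 [[276.0, 176.9], [270.5, 171.8]] [578.9 178.   56.2]
35 [[275.2, 178.8], [269.7, 173.7]] [575.8 178.4  51. ]
40 [[274.2, 180.6], [268.8, 175.5]] [572.2 178.8  46.1]
```

Emit:
drive_tool(
  plan=[
    [[0,0,0.003],0],
    [[0,0,0.003],0],
    [[0,0,0.002],0],
    [[0,0,0.001],0],
    [[0,0,0],0],
  ],
)

```text
clock: 14.12
position: [519.2, 197.8, 94.7]
ee_rot: [0.998, -0.058, -0.0, 0.0]
contact_force: [0.4, -0.4, 0.2]
gripper_width: 23.1
```

Emit:
drive_tool(
  plan=[
    [[0,0,0.002],0],
    [[0,0,0.002],0],
    [[0,0,0],0],
  ],
)

```text
clock: 14.5
position: [519.1, 197.8, 90.9]
ee_rot: [0.998, -0.058, -0.0, 0.0]
contact_force: [-1.1, -0.2, 1.9]
gripper_width: 23.0
```

```bash
python3 look.py p10 '[("side",(215,130,80,80)),("side",(235,150,50,50))]'
```

```text
14.5 [519.1 197.8  90.9] [-1.11 -0.24  1.85] 22.978078492875134
```

View pics/p10.png

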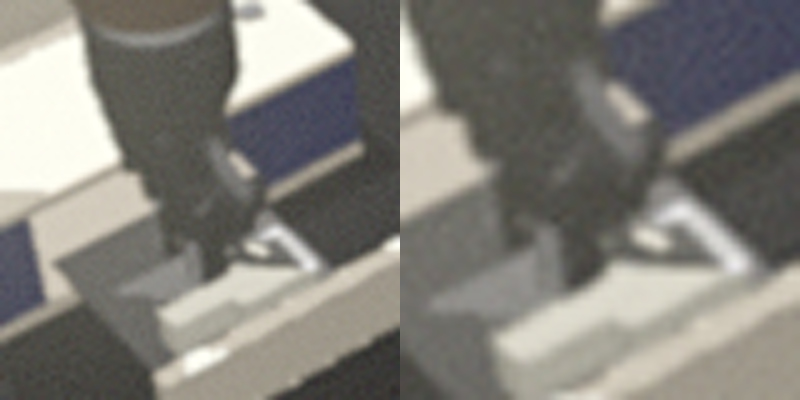

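The low end is down on the nest floor at about 2 N, just short of the end lip, around side (275,180). Now I pivot it down along an arc.

Emit:
drive_tool(
  plan=[
    [[-0.002,0,0.0035],0],
    [[-0.002,0,0.0035],0],
    [[-0.0018,0,0.004],0],
    [[-0.0016,0,0.004],0],
    [[0,0,0],0],
  ],
)

```text
clock: 15.22
position: [511.5, 198.9, 76.4]
ee_rot: [0.998, -0.058, 0.0, -0.0]
contact_force: [-4.3, 0.1, 8.2]
gripper_width: 23.3
```

```bash
python3 look.py p11 '[("side",(215,130,80,80)),("side",(235,150,50,50))]'
```

```text
15.225 [511.5 198.9  76.4] [-4.28  0.11  8.18] 23.333087493521923
```

View pics/p11.png

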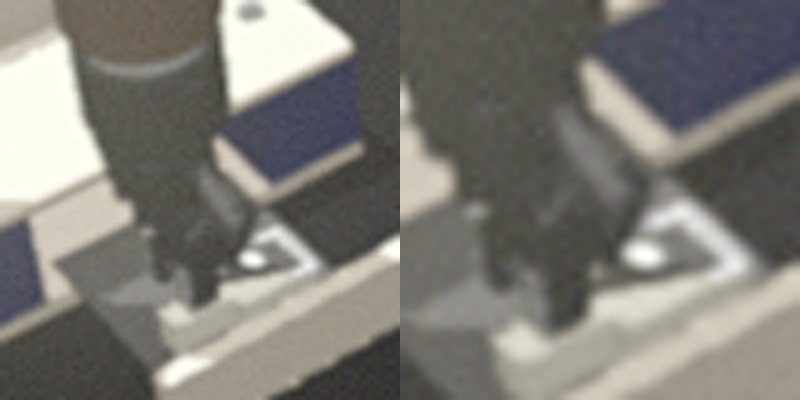

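Emit:
drive_tool(
  plan=[
    [[-0.0008,0,0.004],0],
    [[-0.0006,0,0.004],0],
    [[-0.0004,0,0.004],0],
    [[-0.0003,0,0.003],0],
    [[0,0,0.003],0],
    [[0,0,0],0],
  ],
)

```text
clock: 16.08
position: [509.2, 198.9, 57.8]
ee_rot: [0.998, -0.058, -0.0, 0.0]
contact_force: [-3.7, 0.5, 6.1]
gripper_width: 23.4
```

```bash
python3 look.py p12 '[("side",(215,130,80,80)),("side",(235,150,50,50))]'
```

```text
16.075 [509.2 198.9  57.8] [-3.72  0.47  6.06] 23.41117754724073
```

View pics/p12.png

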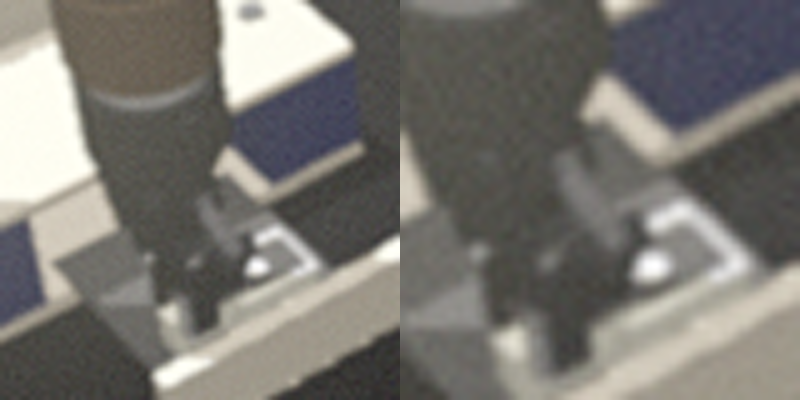

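Run:
```python
from nest import *
d=arm.get_image("side");im=d["image"];g=cv2.cvtColor(im,cv2.COLOR_RGB2GRAY).astype(float)
x0,y0=262,179; s=np.clip(g[y0:y0+8,x0:x0+9]-170,0,None); print(g[y0-2:y0+10,x0-3:x0+14].astype(int))
n,l,st,c=cv2.connectedComponentsWithStats((g>185).astype(np.uint8),connectivity=4); k=l[183,266]; print(c[k],st[k])
w=cast(d,c[k],41)[0]; e=w[:2]-N; print("mark nest",e@u,e@v); print(tool())
print(proj(d,[nest(12,0,40),nest(38,-13,40),nest(38,13,40),nest(41,-16,39.5),nest(41,16,39.5),nest(44,-19,39.5)]).round(1))
```

```text
[[121 120 119 108  89  81 127 199 227 220 208 200 200 202 182 143  92]
 [111 121 116 110  89  77 118 186 204 183 159 148 160 191 201 182 141]
 [ 96 114 120 113  93  81  86 129 147 143 135 134 139 160 192 203 182]
 [ 93 105 107 107  86  69  85 112 130 130 136 138 136 140 161 193 202]
 [ 85  88  95  91  80  91 146 176 172 152 142 136 135 136 138 157 191]
 [ 71  72  84  75  72 133 214 236 225 187 142 133 134 134 131 136 176]
 [ 72  72  77  76  83 164 231 251 243 196 146 137 129 135 150 177 200]
 [ 64  76  74  70  98 162 208 215 197 153 121 123 131 155 185 218 217]
 [ 69  72  71  63  76 115 137 132 118 105 119 146 166 189 193 193 182]
 [ 68  68  65  63  76  94  93  98 116 141 170 193 193 185 176 166 163]
 [ 73  75  73  79  91 109 126 147 175 195 197 194 181 171 166 163 170]
 [ 73  83  87 114 129 164 184 199 203 198 186 173 167 167 167 176 182]]
[266.36363636 182.90909091] [265 182   4   3  11]
mark nest 14.745061651560185 -1.5314624314840408
(np.float64(-30.81716251854485), np.float64(0.3856476873492582), np.float64(57.9703921298178))
[[265.2 183.3]
 [275.8 181.7]
 [270.4 176.6]
 [277.3 181.9]
 [270.6 175.6]
 [278.8 182. ]]
```

Emit:
drive_tool(
  plan=[
    [[-0.0005,0,0.002],0],
    [[-0.0005,0,0.002],0],
    [[0,0,0],0],
  ],
)

```text
clock: 16.6
position: [509.1, 199.0, 54.1]
ee_rot: [0.998, -0.058, 0.0, -0.0]
contact_force: [-3.0, -0.5, 4.9]
gripper_width: 23.1
```

Emit:
drive_tool(
  plan=[
    [[0,0,0.001],0],
    [[0,0,0.001],0],
    [[0,0,0],0],
  ],
)

```text
clock: 16.98
position: [509.1, 199.2, 52.1]
ee_rot: [0.998, -0.058, 0.0, -0.0]
contact_force: [-3.1, 0.6, 4.9]
gripper_width: 23.4
```

Emit:
drive_tool(
  plan=[
    [[0,0,0.001],0],
    [[0,0,0],0],
  ],
)

```text
clock: 17.23
position: [509.1, 199.2, 51.9]
ee_rot: [0.998, -0.058, 0.001, -0.0]
contact_force: [-3.3, -0.3, 10.2]
gripper_width: 22.8
```

```bash
python3 look.py p13 '[("side",(215,130,80,80)),("side",(235,150,50,50))]'
```

```text
17.225 [509.1 199.2  51.9] [-3.26 -0.29 10.23] 22.846883240664333
```

View pics/p13.png

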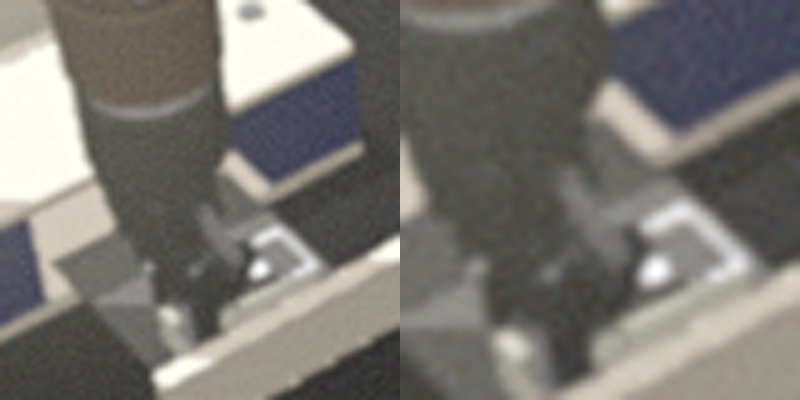

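The force rose to 10 N as the whole underside met the floor, so it looks flat. Releasing to half-open.

Emit:
drive_tool(
  plan=[
    [[0,0,0],0],
    [[0,0,0],0],
    [[0,0,0],0],
    [[0,0,0],0],
  ],
  fingers=0,
)

```text
clock: 17.82
position: [508.7, 198.9, 50.5]
ee_rot: [0.998, -0.058, -0.0, 0.0]
contact_force: [0.5, 0.1, 0.5]
gripper_width: 42.9
```

Emit:
drive_tool(
  plan=[
    [[0,0,-0.01],0],
    [[0,0,-0.02],0],
    [[0,0,-0.03],0],
    [[0,0,-0.03],0],
    [[-0.02,0,-0.03],0],
    [[-0.05,0,0],0],
    [[-0.05,0,0],0],
    [[0,0,0],0],
    [[0,0,0],0],
  ],
)

```text
clock: 18.95
position: [390.0, 213.4, 171.7]
ee_rot: [0.998, -0.057, 0.001, -0.001]
contact_force: [-0.8, 0.2, 0.8]
gripper_width: 42.5
```

```bash
python3 look.py p14 '[("side",(235,150,50,50)),("top",(235,195,60,60))]'
```

```text
18.95 [390.  213.4 171.7] [-0.76  0.22  0.82] 42.47207239881704
```

View pics/p14.png

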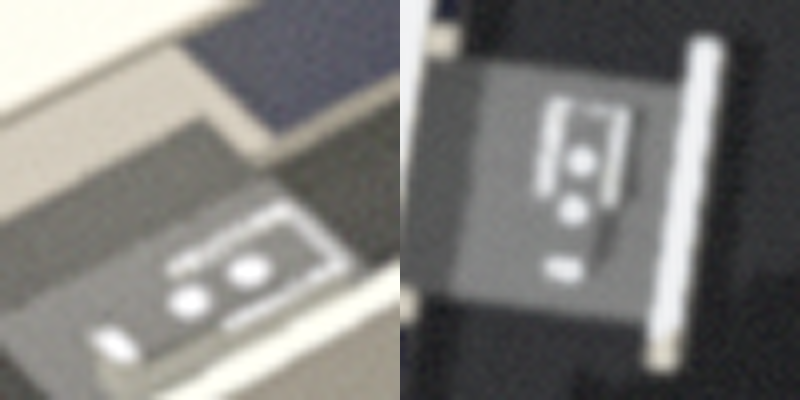

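The slide lies in the nest, marks at side (259,187) and (266,184), but it seems to sit towards +x. I'll measure it.

Run:
```python
from nest import *
np.set_printoptions(linewidth=200)
for n,seeds in(("side",[(266,184),(259,187)]),("top",[(262,219),(261,227)])):
    d=arm.get_image(n);g=cv2.cvtColor(d["image"],cv2.COLOR_RGB2GRAY).astype(float); P=[]
    for(x,y) in seeds:
        w=g[y-3:y+4,x-3:x+4]; t=np.clip(w-175,0,None); yy,xx=np.mgrid[y-3:y+4,x-3:x+4]
        q=[(xx*t).sum()/t.sum(),(yy*t).sum()/t.sum()]; e=cast(d,q,40)[0][:2]-N; P.append([e@u,e@v]); print(n,np.round(q,2),np.round(P[-1],1))
    P=np.array(P); dd=P[0]-P[1]; print(" mid",P.mean(0).round(1),"spacing",np.hypot(*dd).round(1),"yaw",np.degrees(np.arctan2(dd[1],dd[0])).round(1))
    if n=="top": print(g[207:240,253:274].astype(int)); print(proj(d,[nest(44,0,39.5),nest(41,0,37),nest(-41,0,37),nest(-44,0,39.5)]).round(1))
    else: print(g[172:190,262:282].astype(int))
```

```text
side [265.83 183.58] [12.6 -1.9]
side [258.19 187.17] [-11.2  -0.1]
 mid [ 0.7 -1. ] spacing 23.9 yaw -4.2
[[115 113 113 116 120 122 122 110  92  87  83  89  83  83  86  87  87  88  90  90]
 [115 119 118 128 137 140 143 132 108  96  82  87  87  88  89  88  90  92  89  91]
 [120 124 136 138 142 140 145 146 146 121  96  83  89  93  91  94  88  87  86  83]
 [139 141 146 139 145 150 166 191 196 172 134  96  93  89  93  84  89  86  86  90]
 [144 144 146 147 165 189 210 230 229 205 174 141 108  88  86  89  91  87  83  88]
 [145 150 162 177 202 225 222 209 199 198 200 184 140 105  92  87  83  88  87  88]
 [162 176 195 204 206 206 187 164 155 163 191 202 180 144 106  87  86  88  92  89]
 [194 201 204 197 181 161 147 140 142 145 163 193 201 183 141 110  86  86  80  86]
 [206 196 179 169 156 145 140 143 145 142 144 157 191 199 182 147 109  89  88  84]
 [192 181 166 168 168 161 145 145 144 143 140 147 158 189 197 181 142 107  88  85]
 [170 168 190 215 222 214 180 150 143 143 142 142 144 171 209 208 174 133 102  83]
 [150 182 235 254 255 245 205 153 141 142 143 157 183 200 224 219 181 144 123 11
[... 2837 characters left out ...]
 117 129 130 129 131 133 145]
 [131 132 135 144 168 179 176 171 158 135 116 103 102 113 128 129 132 131 133 136 156]
 [132 131 138 165 201 218 220 218 199 158 117 108 113 123 125 131 129 129 132 136 172]
 [133 135 140 166 205 223 231 229 218 168 125 115 123 127 130 131 133 131 132 139 179]
 [134 134 137 152 177 199 214 218 202 162 129 123 125 130 131 129 130 129 132 142 185]
 [133 133 134 138 146 157 167 172 163 146 135 131 134 129 133 133 130 130 130 145 191]
 [134 133 132 133 134 136 137 140 138 134 133 133 133 129 132 129 130 134 130 146 193]
 [126 131 129 131 132 132 134 133 130 129 130 132 131 131 130 129 131 131 132 150 199]]
[[262.7 210.2]
 [262.7 211.2]
 [259.  235.7]
 [258.8 236.6]]
```

The slide lies in the nest, slightly towards +x: about +2 mm along and -1 mm across, yaw about 3°, all inside the lips. Next I shut the fingers, go round to the front and turn 90° so the finger knuckles spread along the panel.

Emit:
drive_tool(
  plan=[
    [[0,0.04,0],0],
    [[0,0.05,0],0],
    [[0,0.021,0],0],
    [[0,0,0],10],
    [[0,0,0],10],
    [[0,0,0],10],
    [[0,0,0],10],
    [[0,0,0],10],
    [[0,0,0],10],
    [[0,0,0],10],
    [[0,0,0],10],
    [[0,0,0],10],
  ],
  fingers=1,
)

```text
clock: 20.65
position: [377.3, 102.4, 170.6]
ee_rot: [-0.662, 0.749, -0.0, -0.0]
contact_force: [-0.3, -0.4, 0.3]
gripper_width: 0.0
```

Emit:
drive_tool(
  plan=[
    [[0,-0.04,0],0],
    [[0,-0.05,0],0],
    [[0,-0.04,0],0],
    [[0,-0.021,0],0],
    [[0,0,0.05],0],
    [[0,0,0.04],0],
    [[0,0,0.022],0],
    [[0,0,0],0],
    [[0,0,0],0],
  ],
)

```text
clock: 21.78
position: [527.7, 85.2, 59.4]
ee_rot: [-0.665, 0.747, -0.0, 0.001]
contact_force: [0.8, 0.2, 0.5]
gripper_width: -0.1
```

```bash
python3 look.py p15 '[("side",(200,110,130,130)),("top",(215,175,90,90))]'; python3 -c "
from nest import *
print(tool(),arm.read_state()['joints'])"
```

```text
21.775 [527.7  85.2  59.4] [0.84 0.17 0.49] -0.08190845100869233
(np.float64(0.374386441080593), np.float64(-110.27446559379553), np.float64(59.98699484896472)) [ 4.64154527e-01  4.61351212e-01 -4.51647987e-01  3.37094573e-04
 -6.55181991e-01 -5.80202234e-01]
```

View pics/p15.png

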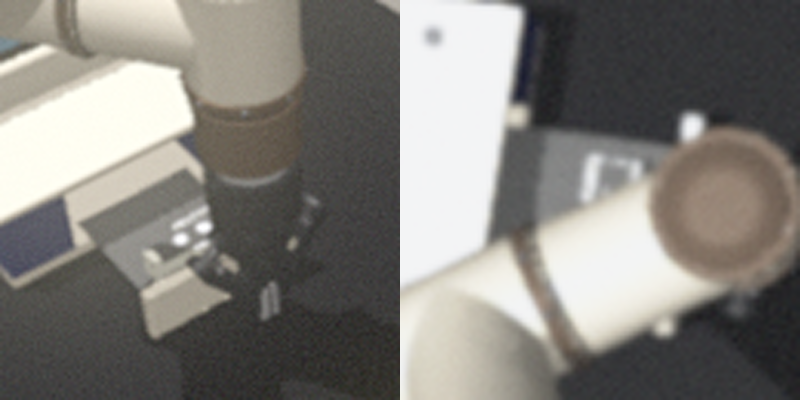

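Emit:
drive_tool(
  plan=[
    [[-0.015,0,0],0],
    [[-0.01,0,0],0],
    [[-0.005,0,0],0],
    [[-0.004,0,0],0],
    [[-0.004,0,0],0],
    [[-0.004,0,0],0],
    [[-0.005,0,0],0],
    [[-0.006,0,0],0],
    [[-0.006,0,0],0],
    [[-0.006,0,0],0],
    [[-0.006,0,0],0],
    [[-0.006,0,0],0],
  ],
)

```text
clock: 23.38
position: [535.7, 162.1, 58.7]
ee_rot: [-0.665, 0.747, -0.0, -0.0]
contact_force: [0.3, -1.9, -0.1]
gripper_width: -0.0
```

```bash
python3 look.py p16 '[("side",(200,110,130,130)),("top",(215,175,90,90))]'; python3 -c "
from nest import *
print(tool())"
```

```text
23.375 [535.7 162.1  58.7] [ 0.28 -1.89 -0.07] -0.0215204865433285
(np.float64(-0.4317806674778361), np.float64(-32.599920449556855), np.float64(58.75117054100029))
```

View pics/p16.png

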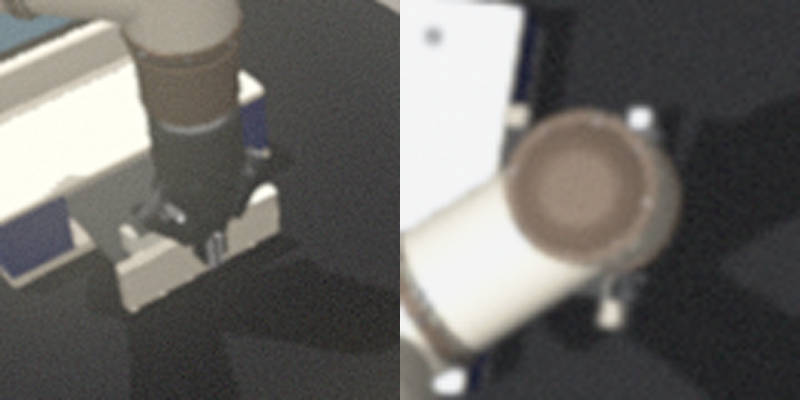

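Emit:
drive_tool(
  plan=[
    [[-0.006,0,0],0],
    [[-0.007,0,0],0],
    [[-0.007,0,0],0],
    [[-0.007,0,0],0],
    [[-0.007,0,0],0],
    [[-0.007,0,0],0],
    [[-0.007,0,0],0],
    [[-0.007,0,0],0],
    [[-0.006,0,0],0],
    [[-0.005,0,0],0],
    [[-0.004,0,0],0],
    [[-0.003,0,0],0],
  ],
)

```text
clock: 24.98
position: [544.1, 234.4, 58.8]
ee_rot: [-0.665, 0.747, -0.0, 0.0]
contact_force: [1.8, -3.1, -1.1]
gripper_width: -0.2
```

Emit:
drive_tool(
  plan=[
    [[-0.003,0,0],0],
    [[-0.002,0,0],0],
    [[-0.002,0,0],0],
    [[0,0,0],0],
  ],
)

```text
clock: 25.48
position: [544.8, 241.4, 58.8]
ee_rot: [-0.665, 0.747, 0.0, 0.0]
contact_force: [0.0, -0.7, -0.2]
gripper_width: -0.2
```

Emit:
drive_tool(
  plan=[
    [[-0.002,0,0],0],
    [[-0.002,0,0],0],
    [[-0.002,0,0],0],
    [[0,0,0],0],
  ],
)

```text
clock: 25.98
position: [545.5, 247.3, 58.8]
ee_rot: [-0.665, 0.747, 0.0, 0.0]
contact_force: [0.1, -2.2, -0.1]
gripper_width: -0.2
```

```bash
python3 look.py p17 '[("side",(190,100,130,130)),("top",(205,170,90,90))]'; python3 -c "
from nest import *
print(tool())"
```

```text
25.975 [545.5 247.3  58.8] [ 0.12 -2.23 -0.09] -0.22727158449586643
(np.float64(-0.5765569812968947), np.float64(52.61907396694107), np.float64(58.79933421855072))
```

View pics/p17.png

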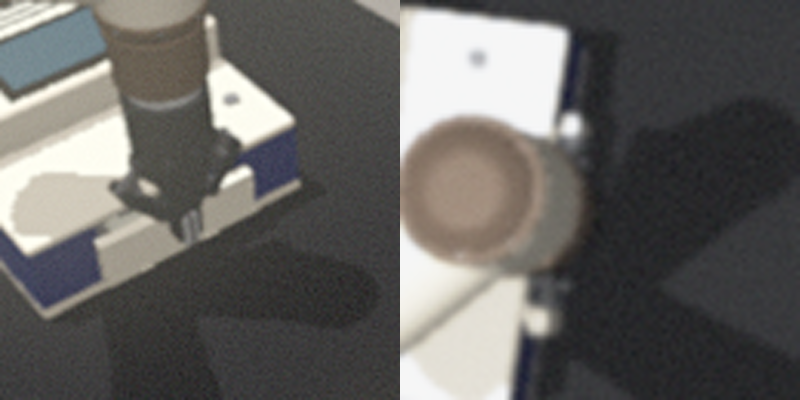

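Emit:
drive_tool(
  plan=[
    [[-0.002,0,0],0],
    [[-0.002,0,0],0],
    [[0,0,0],0],
  ],
)

```text
clock: 26.45
position: [545.7, 249.7, 58.8]
ee_rot: [-0.665, 0.747, -0.0, -0.001]
contact_force: [0.9, -5.9, 2.2]
gripper_width: -0.0
```

Emit:
drive_tool(
  plan=[
    [[-0.002,0,0],0],
    [[-0.002,0,0],0],
    [[0,0,0],0],
  ],
)

```text
clock: 26.82
position: [545.6, 249.8, 58.8]
ee_rot: [-0.664, 0.747, -0.001, -0.005]
contact_force: [4.0, -16.4, 5.8]
gripper_width: -0.4
```

It hit a hard stop at y = 249.8, with the force rising to 16 N. Backing off.

Emit:
drive_tool(
  plan=[
    [[0.006,0,0],0],
    [[0.03,0,0],0],
    [[0.05,0,0],0],
    [[0.05,0,-0.03],0],
    [[0.04,0,-0.05],0],
    [[0,0.05,-0.05],0],
    [[0,0.05,0],0],
    [[0,0,0],0],
    [[0,0,0],0],
  ],
)

```text
clock: 27.95
position: [433.3, 92.9, 182.3]
ee_rot: [-0.665, 0.746, -0.0, 0.001]
contact_force: [-0.4, 0.2, 0.4]
gripper_width: 0.2
```

```bash
python3 look.py p18 '[("side",(190,100,130,130)),("top",(195,160,110,110))]'
python3 - <<'E'
from nest import *
# panel outer face vs lid front edge in both views
for n in("side","top"):
    d=arm.get_image(n); g=cv2.cvtColor(d["image"],cv2.COLOR_RGB2GRAY).astype(np.float32)
    print(n,"panel outer top edge predicted if in:",proj(d,[nest(-60,125-62,62),nest(60,125-62,62)]).round(1).tolist(), "lid front", proj(d,[nest(-60,73,85)]).round(1))
    for x in(-50,-25,0,25,50,70):
        ys=np.arange(40,85,.5); uv=proj(d,[nest(x,y,62) for y in ys]).astype(np.float32)
        v=cv2.remap(g,uv[:,0].copy(),uv[:,1].copy(),cv2.INTER_LINEAR).ravel(); gr=np.gradient(cv2.GaussianBlur(v[None],(0,0),2).ravel())
        k=[ys[i] for i in np.argsort(-np.abs(gr)) [:8]]; print(x,np.round(v[::4]).astype(int))
E
```

```text
27.95 [433.3  92.9 182.3] [-0.41  0.17  0.41] 0.21941315533554873
side panel outer top edge predicted if in: [[229.3, 176.7], [266.0, 157.9]] lid front [[226.  168.5]]
-50 [144 148 154 155 158 159 158 158 155 157 162 174 197 208 214 206 165 126
  99  92  93  96  98]
-25 [77 75 74 74 74 76 79 80 77 77 79 78 77 77 78 80 80 80 80 82 83 82 80]
0 [74 72 72 72 71 72 72 72 74 75 76 76 77 78 79 79 79 79 79 78 78 79 79]
25 [89 83 77 74 74 75 74 73 72 73 75 76 77 77 78 80 78 76 75 76 76 76 79]
50 [70 70 74 81 87 91 92 94 96 99 97 97 94 90 86 81 76 73 69 68 73 75 75]
70 [ 69  71  72  70  68  68  68  68  70  73  76  98 114 127 139 144 139 135
 133 124 114 107  98]
top panel outer top edge predicted if in: [[237.7, 238.9], [243.4, 202.3]] lid front [[233.1 238.3]]
-50 [ 40  37  33  34  36  40  51  65  80  95 110 143 178 207 222 224 213 196
 171 168 177 209 230]
-25 [ 40  37  34  36  39  43  50  64  80  97 115 145 184 208 224 224 215 200
 177 165 178 203 231]
0 [ 35  34  37  38  39  45  52  66  81  99 126 156 196 220 233 231 224 210
 189 168 185 206 228]
25 [ 36  34  36  38  37  42  55  71  88 103 129 163 199 226 232 230 221 197
 179 170 187 214 228]
50 [ 35  35  35  36  40  44  55  68  83  98 118 154 187 220 223 220 208 189
 169 172 186 218 232]
70 [ 35  37  36  35  40  45  53  67  84 101 125 158 192 225 230 229 220 203
 188 188 200 221 233]
```

View pics/p18.png

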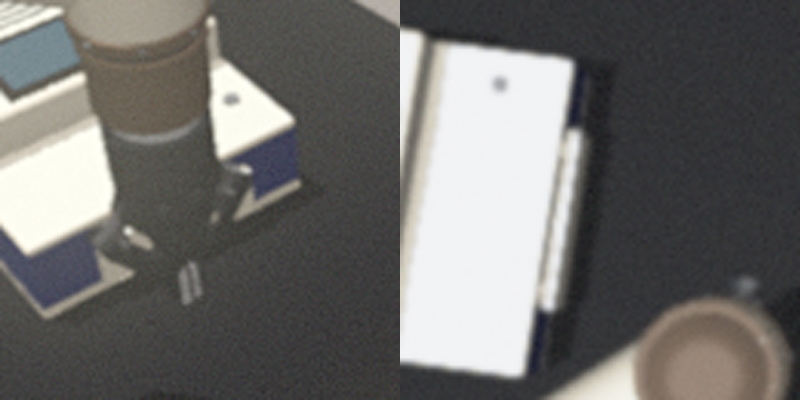

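The panel sits flush against the reader's front along its whole length, at top about (235–240, 196–238). The robot is clear, so I'm handing in.

```bash
python3 -c "
from bench import arm
s=arm.read_state();print(s['clock'],s['contact_force'],abs(s['joint_vel']).max()); print(arm.job_done())"
```

```text
28.15 [-0.62871409  0.26813835 -0.35460442] 0.004316763170633166
the job is handed in; nothing more can be done
None
```

The job is handed in at about 28 s of the 67 s allowed. The hand-in gives no verdict, so what follows rests on my own checks.

**What I did:** I tipped the steel slide with closed fingers and it stayed up on the ramp after I lifted away. I then gripped it by the raised end and set its low end on the nest floor. Because the tool cannot tilt, I pivoted the slide flat in the grip along an arc. I released it to half-open and pushed the tray in until it hit a hard stop, with the force rising to 16 N.

**Last checks:**
- **Slide in the nest:** It lay flat between the lips before the push, about +2 mm along and -1 mm across.
    - **Disagreement:** The two cameras gave +0.7 and +3.5 mm along, and yaw 1–4° off the reading frame. All of these are within the limits.
- **Tray:** The front panel ended flush against the reader, after about 126 mm of travel.
- **Robot:** It ended clear and at rest. I never moved it near the bottle, beaker or box, but I did not re-measure their positions at the end.
- **Not checked:** I could not see the slide inside the closed reader, so I have no picture of it after the push.

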